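# Clamp down a filter cover crosswise

## Robot

A 7-joint arm with a two-finger parallel gripper is mounted at the origin on the work surface. World frame = base frame: x ahead of the robot, y to its left, z up, the work surface at z = 0. Lengths are in m, angles in rad, forces in N, time in s.
With the tool pointing down it reaches from about 0.425 to 1.025 m from the base axis. Payload 9.4 kg.
Tool frame: the origin (TCP) lies midway between the tips of the shut fingers; the grasp point (between the pads) lies 19 mm behind it; z points along the fingers, y is the line along which they close (so a half turn about z gives the same grasp; the last joint's range is limited). The gripper opens to 93 mm and grips with 3 to 60 N. Pads are 15 mm wide; open, the fingers measure 128 mm over their backs; the gripper's body (75 mm by 188 mm) begins 65 mm behind the grasp point.
Start: joints at [-1.372, 0.599, -0.003, 1.599, 0.002, 0.943, -0.08], TCP at [0.197, 0.698, 0.219] pointing down, gripper open.
Joint ranges: [-2.57, 2.57], [-0.35, 1.97], [-1.29, 1.29], [0.11, 2.56], [-1.05, 4.19], [0.11, 1.86], [-2.63, 2.63]. Speed limits (rad/s): [2.22, 2.22, 3.01, 3.01, 3.14, 3.14, 3.14].

## Interface

Orientations are given as a unit quaternion [w, x, y, z].
In Python, from rig import manip gives the robot as it stands.
- The arm moves only by the tool move_arm, never from a script. Its argument "moves" is a list of rows, each a list of 2 entries, a list of its own where there are three numbers: the shift along the world's x, y, z as a fraction of full scale, then the turn about the world's z as a fraction of full scale. A call has 1 to 20 rows; each row is the pose to reach, as a shift and turn from the pose commanded when the call began; what a row does not reach only later rows make up. Full scale, the value 1, is 1 m for a shift and 90 degrees for a turn. A row lasts 1/8 s, in which the tool goes at most 62.5 mm and 10.7 degrees, less where a joint would pass 70% of its speed; a pose out of reach is approached as far as the arm can. A call with a number of a shift or a turn outside -1 to 1 is refused whole. A call with a gripper value outside its range is refused whole. "jaw" is the gripper's target within -1 to 1 (fully open at 1, half-way at 0, shut at -1), set as the call begins (left out, the last holds). The fingers move at their own pace and stop on an object; the grip force is fixed at half the most. Time passes only in rows, so rows that repeat a pose let the fingers close. It gives the time, the measured TCP pose, the force, the opening and the grip force at its end, in the units of the state.
- manip.observe(): the state, without advancing time (a new reading comes with each control period).
- manip.capture(name): name is "scene" or "side" or "wrist"; returns a dict with "color" (384x512x3 uint8, red, green, blue), "range_z" (384x512 float32, m along the optical axis (not along the pixel's ray), 0 where there is no reading), "intrinsics" (3x3 intrinsics, pixels), "k1" (the pictures are not rectified: a ray, as slopes to the right and down, at radius r is drawn at 1 + k1 r^2 times it, then the intrinsics apply), "rvec" (rotation vector, rad) and "tvec" (3), from world to camera coordinates, as OpenCV has them; the wrist camera has in their place "tool_from_camera" (4x4, takes a point from camera to tool coordinates, whose origin is the TCP and whose axes are the flange's). Camera axes: x right, y down, z forward; pixel columns grow to the right and rows downward; lengths in m; the calibration is good to about 2 mm. A picture is of the moment at which its call begins: read the wrist's pose just before it.
- manip.hand_in(): hands the job in; it is judged then, once.
Trained networks look in a picture, given as the dict that the camera call returned (one of the last four; its "shot" number tells which), for a name from the list of things; names that differ only in an ending like _2 or _b are one class to them, and where a whole thing is asked for, a point or a joint stands for the part that bears it (a point fixed in the world has none). Each returns a list of dicts, best first, with "score" (0 to 1); they miss things now and then, are a little off and sometimes report something else, mostly with a low value. They report only what shows in the picture. A call takes as long as a camera call. They do not tell look-alikes from the thing itself.
- manip.boxes_of(query, picture): "uv" ([column, row] in pixels, amid what is visible of it).
- manip.silhouettes(query, picture): "pixels" (384x512 bool, what is visible of it) and "uv" ([column, row] in pixels, amid what is visible of it).
The state is a dict: "t": time; "joint_positions": joint angles; "qd": joint speeds; "joint_torque": joint torques, N m; "eef_pos": TCP position; "tool_rot": TCP orientation; "force": force on the tool from outside, world axes, zero at the start; "ft_torque": the same for the moment, N m; "gripper_width": finger opening in m; "gripper_force": force on a finger pad.
Only numpy, scipy, OpenCV 4.12 (cv2) and the standard library are available. Lean on these libraries where they do the work, as an engineer would, in place of code of your own. Each camera call takes 0.05 s, during which the arm holds its last target. There are 200 camera calls.

## Task

Clamp down the cover of the bench filter with its four lever knobs, pushing the levers round clockwise and judging by the force, in two passes. First bring each knob just snug (about 0.23 N m, a 5 N push 45 mm out), going from a knob to the one diagonally opposite before the other two; then go round crosswise again and make each firm (about 0.45 N m, a 10 N push). Never make one firm before all are snug, never exceed 0.55 N m, leave the bottle, jar and tube rack alone, and let go at the end.

Things in the scene. Friction and masses are not known exactly. Their poses are not given: they have to be found in the camera images.
- housing: square steel filter housing, 180 x 180 mm, fixed to the bench; origin at the centre of its underside, z up. At each corner a post carries a clamp arm 26 mm wide, its top 84 mm above the bench, reaching in over the cover. A knob stands on each arm, 50 mm along x and 50 mm along y from the centre; in ring order a (+x +y), b (-x +y), c (-x -y), d (+x -y).
- cover: loose square aluminium cover plate with a round sight glass, 140 x 140 x 12 mm, lying on a gasket in the housing's rim under the clamp feet, its underside about 44 mm above the bench; origin at the centre of its underside.
- knob_a: black lever knob at the housing's +x +y corner, diagonally opposite knob_c. Origin on its turning axis, 84 mm above the bench, z up; the lever points along its x. Lever 12 mm wide, 16 mm tall, from 16 to 32 mm above the origin, with a 20 mm ball at its end, 72 mm from the axis; round hub 22 mm across, 37 mm tall. Levers point away from the housing's centre, give or take 1.3 rad.
- knob_b: black lever knob at the housing's -x +y corner, diagonally opposite knob_d. Origin on its turning axis, 84 mm above the bench, z up; the lever points along its x. Same size as knob_a. Clockwise from above tightens; it turns in place without rising or sinking, driving a sprung clamp foot down below its arm, and stays where it is left.
- knob_c: black lever knob at the housing's -x -y corner, diagonally opposite knob_a. Origin on its turning axis, 84 mm above the bench, z up; the lever points along its x. Same size as knob_a. While turned, each knob first runs free (0.06 N m) for an unknown 0.1 to 1.3 rad; then its foot meets the cover and the torque climbs with the angle.
- knob_d: black lever knob at the housing's +x -y corner, diagonally opposite knob_b. Origin on its turning axis, 84 mm above the bench, z up; the lever points along its x. Same size as knob_a. Once the foot bears, the torque while turning climbs evenly by about 0.5 N m per rad; it is mostly friction, so it is felt only while turning and varies by a tenth.
- bottle: amber reagent bottle, 48 mm across, 105 mm tall, standing beside the housing; origin at the centre of its underside. Not to be moved.
- jar: clear specimen jar with white lid, 60 mm across, 60 mm tall, on the other side of the housing; origin at the centre of its underside. Not to be moved.
- tube_rack: white rack 70 x 160 x 50 mm with capped tubes standing up to 84 mm, beyond the housing; origin at the centre of its underside. Not to be moved.
Not all that is in view belongs to the job. Of the things shaped like the cover, the aluminium one is meant.

How it is judged:
On the way, in this order (a step that is already met when the one before it is completed fails the run):
1. two diagonally opposite clamps are snug (each presses the cover with more than 6 N) while the other two are not yet (((contact force between each of knob_a, knob_c and cover above 6 N and contact force between each of knob_b, knob_d and cover below 6 N) or (contact force between each of knob_b, knob_d and cover above 6 N and contact force between each of knob_a, knob_c and cover below 6 N))), for 0.2 s.
2. all four clamps are snug (more than 6 N each) (contact force between each of knob_a, knob_b, knob_c, knob_d and cover above 6 N), for 0.2 s.
3. two diagonally opposite clamps are firm (more than 26 N each) while the other two are not yet (((contact force between each of knob_a, knob_c and cover above 26 N and contact force between each of knob_b, knob_d and cover below 26 N) or (contact force between each of knob_b, knob_d and cover above 26 N and contact force between each of knob_a, knob_c and cover below 26 N))), for 0.2 s.
At the end, for the whole second after the job is handed in: Each of the four clamp feet presses the cover with 26 to 52 N, the cover lies level in its rim (within 0.03 rad), the knobs are at rest and the robot touches nothing (contact force between knob_a and cover between 26 and 52 N and contact force between knob_b and cover between 26 and 52 N and contact force between knob_c and cover between 26 and 52 N and contact force between knob_d and cover between 26 and 52 N and angle between cover's own z axis and vertical below 0.03 rad and angular speed of each of knob_a, knob_b, knob_c, knob_d below 0.05 rad/s).
It fails at once if a clamp is overtightened (presses the cover with more than 52 N) (contact force between any of knob_a, knob_b, knob_c, knob_d and cover above 52 N).
It fails at once if a clamp is made firm (over 30 N) while any other is still loose (under 5 N) (contact force between any of knob_a, knob_b, knob_c, knob_d and cover above 30 N and contact force between any of knob_a, knob_b, knob_c, knob_d and cover below 5 N).
It fails at once if the bottle, the jar or the tube rack is moved by more than 30 mm (distance of any of bottle, jar, tube_rack from where it was at the start of the episode above 0.03 m).
It also fails if it takes over 72 s, if anything falls off the work surface, if the arm or the gripper's body presses on something with over 40 N, if the wrist force passes 120 N, or if a joint passes its speed limit or range.

## Working session

There is one attempt and no reset: what is moved stays moved. The work goes in short steps, Python scripts to look and compute and a tool call to move; the robot and the scene stay as the last step left them, time stands still between calls to the robot, and variables do not carry over. Pictures are saved under pics/ and viewed, at most 10 in all, crops included, and the job is handed in when it is done.

Besides the shell and the picture viewer there is one more tool, called after "Emit:" as name(argument=value, ...) on one line, values as JSON. move_arm: Moves the arm, as the interface text tells. Its arguments: {"type":"object","properties":{"moves":{"type":"array"},"jaw":{"type":"number"}},"required":["moves"]}

```bash
mkdir -p pics; cat > h.py <<'E'
import numpy as np, cv2
from rig import manip
def pts(c):
    """world xyz for every pixel of a fixed camera"""
    K=c["intrinsics"];h,w=c["range_z"].shape
    u,v=np.meshgrid(np.arange(w),np.arange(h))
    d=np.stack([(u-K[0,2])/K[0,0],(v-K[1,2])/K[1,1]],-1)
    s=d.copy()
    for _ in range(8): s=d/(1+c["k1"]*(s**2).sum(-1,keepdims=True))
    z=c["range_z"][...,None]
    P=np.concatenate([s*z,z],-1)
    if "rvec" in c:
        R=cv2.Rodrigues(np.array(c["rvec"],float))[0]
        return (P-np.array(c["tvec"]).ravel())@R
    return P
E
python3 - <<'E'
from h import *
s=manip.observe(); print({k:np.round(v,3) for k,v in s.items()})
for n in("scene","side"):
    c=manip.capture(n); cv2.imwrite(f"pics/{n}0.png",c["color"][...,::-1])
    P=pts(c)
    for q in("housing","cover","knob_a","bottle","jar","tube_rack"):
        for r in manip.silhouettes(q,c)[:6]:
            m=r["pixels"]&(c["range_z"]>0); p=P[m]
            print(n,q,round(r["score"],2),np.round(r["uv"]),m.sum(),np.round(np.median(p,0),3) if len(p) else None, np.round(np.percentile(p,98,axis=0),3) if len(p) else None,np.round(np.percentile(p,2,axis=0),3) if len(p) else None)
E
```

```text
{'t': np.float64(0.0), 'joint_positions': array([-1.372,  0.6  , -0.003,  1.6  ,  0.002,  0.943, -0.08 ]), 'qd': array([ 0.001, -0.001,  0.001, -0.001,  0.001,  0.001,  0.002]), 'joint_torque': array([ 0.0000e+00, -7.6506e+01,  1.4970e+00, -2.5236e+01, -5.2000e-02,
        1.7000e-02,  0.0000e+00]), 'eef_pos': array([0.197, 0.697, 0.218]), 'tool_rot': array([-0.   ,  0.137,  0.991, -0.001]), 'force': array([ 0.818, -0.047, -0.218]), 'ft_torque': array([-0.002,  0.026, -0.015]), 'gripper_force': np.float64(0.0), 'gripper_width': np.float64(0.093)}
scene housing 0.78 [207. 241.] 6008 [ 0.631 -0.11   0.061] [0.693 0.019 0.121] [ 0.472 -0.183 -0.   ]
scene cover 0.89 [341. 240.] 3119 [0.738 0.162 0.012] [0.809 0.24  0.015] [0.657 0.09  0.005]
scene cover 0.57 [160. 189.] 2007 [ 0.344 -0.1    0.012] [ 0.408 -0.018  0.015] [ 0.257 -0.18   0.   ]
scene knob_a 0.95 [202. 246.] 586 [ 0.641 -0.122  0.113] [ 0.701 -0.102  0.121] [ 0.588 -0.139  0.057]
scene knob_a 0.94 [242. 214.] 552 [ 0.625 -0.024  0.106] [0.641 0.097 0.121] [ 0.502 -0.044 -0.   ]
scene knob_a 0.79 [172. 218.] 641 [ 0.532 -0.
[... 956 characters left out ...]

side knob_a 0.88 [343. 210.] 464 [ 0.62  -0.131  0.104] [ 0.694 -0.108  0.122] [ 0.607 -0.145  0.062]
side knob_a 0.74 [267. 217.] 590 [ 0.512 -0.037  0.108] [ 0.533 -0.022  0.122] [ 0.445 -0.045  0.061]
side knob_a 0.64 [299. 190.] 467 [ 0.614 -0.023  0.109] [0.63  0.036 0.121] [ 0.585 -0.043  0.064]
side knob_a 0.63 [314. 236.] 616 [ 0.522 -0.148  0.112] [ 0.534 -0.119  0.122] [ 0.511 -0.207  0.065]
side bottle 0.57 [222. 199.] 672 [0.559 0.167 0.052] [0.584 0.189 0.105] [0.545 0.155 0.004]
side jar 0.6 [429. 296.] 1485 [ 0.575 -0.345  0.043] [ 0.614 -0.316  0.062] [ 0.564 -0.368  0.006]
side tube_rack 0.95 [366. 207.] 2192 [ 0.755 -0.102  0.05 ] [0.91  0.016 0.085] [ 0.736 -0.157  0.   ]
```

```bash
python3 - <<'E'
from h import *
A=[]
for n in("scene","side"):
    c=manip.capture(n); P=pts(c); m=c["range_z"]>0; A.append(P[m])
    if n=="scene": cv2.imwrite("pics/a.png",cv2.resize(c["color"][130:370,60:380,::-1],(800,600)))
A=np.concatenate(A); A=A[(A[:,0]>.4)&(A[:,0]<.74)&(A[:,1]>-.28)&(A[:,1]<.1)]
# hub tops
H=A[(A[:,2]>.1175)&(A[:,2]<.125)]
_,lab,cen=cv2.kmeans(H[:,:2].astype(np.float32),4,None,(3,100,1e-5),10,cv2.KMEANS_PP_CENTERS)
print(cen, np.bincount(lab.ravel()))
img=np.zeros((500,500,3),np.uint8)  # 1px = 0.8mm
for x,y,z in A:
    if z<.02: continue
    u=int((0.1-y)/.0008);v=int((.75-x)/.0008)
    if 0<=u<500 and 0<=v<500:
        col=(0,0,255) if z>.1175 else (0,255,0) if z>.095 else (255,150,0) if z>.08 else (90,90,90)
        if tuple(img[v,u])==(0,0,0) or z>.095: img[v,u]=col
cv2.imwrite("pics/b.png",img)
L=A[(A[:,2]>.1135)&(A[:,2]<.1175)]
for q in cen:
    d=L[:,:2]-q; r=np.hypot(*d.T); s=(r>.015)&(r<.085)
    a=np.arctan2(d[s,1],d[s,0]); print(q, s.sum(), np.histogram(a,24,(-np.pi,np.pi))[0])
E
```

```text
[[ 0.52463055 -0.14152464]
 [ 0.62202024 -0.02390422]
 [ 0.62731844 -0.12876719]
 [ 0.51720285 -0.02963978]] [178 141 151 135]
[ 0.52463055 -0.14152464] 233 [  0   0   0   0   0  46 159  14   0   0   0   0   0   0   0   4   3   0
   0   1   5   1   0   0]
[ 0.62202024 -0.02390422] 185 [  0   0   0   0   1   2   3   2   3   0   1   0   0   0   0   0   0   0
   7 123  42   1   0   0]
[ 0.62731844 -0.12876719] 233 [  1   0   0   0   0   0   0   0   0   0   0   2  95 132   3   0   0   0
   0   0   0   0   0   0]
[ 0.51720285 -0.02963978] 192 [134  11   0   0   0   0   0   0   0   0   3   3   3   3   0   0   0   0
   0   0   0   0   1  34]
```

View pics/a.png

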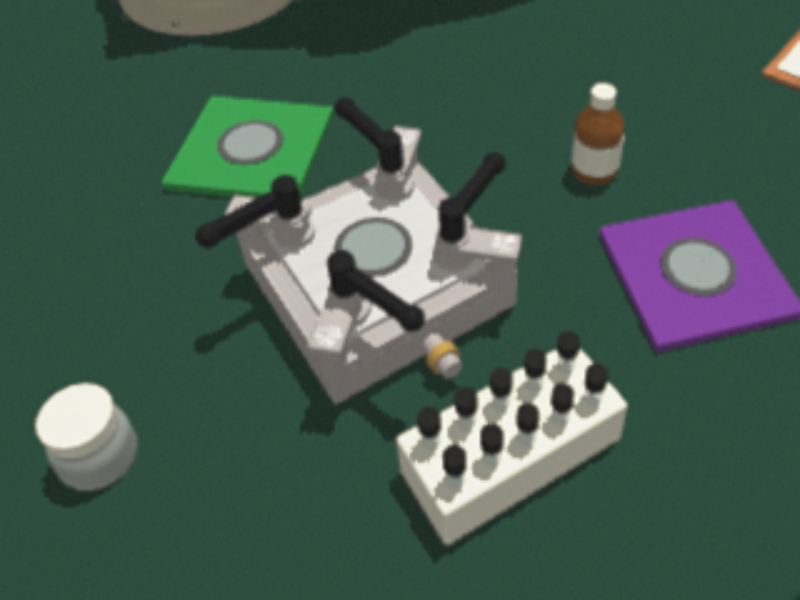

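View pics/b.png

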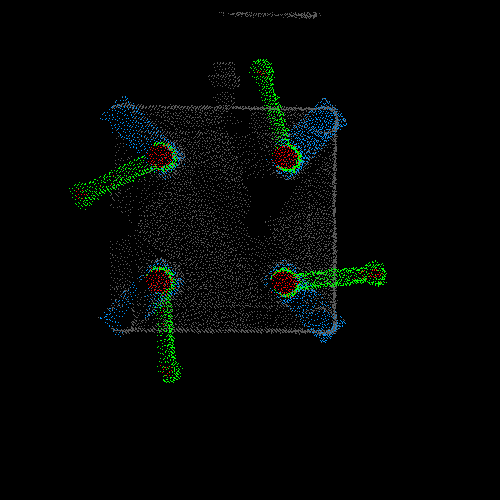

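```bash
cat > plan.py <<'E'
from h import *
import json,os,sys
S=json.load(open("s.json")) if os.path.exists("s.json") else {}
def save(): json.dump(S,open("s.json","w"))
def yaw():
    w,x,y,z=manip.observe()["tool_rot"]
    return np.degrees(np.arctan2(1-2*(x*x+z*z),2*(x*y-w*z)))  # direction of tool y
def pose(k,th,gap,z):
    h=np.array(S["hub"][k]);t=np.radians(th);e=np.array([np.cos(t),np.sin(t)]);n=np.array([-e[1],e[0]])
    p=h+.045*e+(.0235+gap)*n
    return [*p,z,th+90]
def rows(ps):
    """print rows from the commanded pose S['cmd'] and record the last as commanded"""
    c=np.array(S["cmd"]);o=[]
    for p in ps:
        d=np.array(p)-c; d[3]=(d[3]+90)%180-90 if not S.get("abs") else d[3]
        o.append([[round(float(v),4) for v in d[:3]],round(float(d[3])/90,3)])
    S["cmd"]=[*(c[:3]+o[-1][0]),c[3]+90*o[-1][1]]; save()
    print(json.dumps(o))
def push(k,th0,th1,n,gap=0.):
    rows([pose(k,t,gap,.1) for t in np.linspace(th0,th1,n+1)[1:]])
def report(k):
    """lever angle from TCP, torque about the knob (clockwise +)"""
    s=manip.observe(); h=np.array(S["hub"][k]);p=np.array(s["eef_pos"]);F=np.array(s["force"])
    d=p[:2]-h; r=np.hypot(*d); th=np.degrees(np.arctan2(d[1],d[0])-np.arcsin(.0235/r))
    t=np.radians(th);c=h+np.sqrt(r*r-.0235**2)*np.array([np.cos(t),np.sin(t)])+.006*np.array([-np.sin(t),np.cos(t)])
    T=(c-h)[0]*F[1]-(c-h)[1]*F[0]
    print("t",s["t"],"p",p.round(4),"yaw",yaw().round(1),"F",F.round(2),"th",th.round(1),"arm",round(float(np.hypot(*(c-h))),4),"T",T.round(3))
E
python3 - <<'E'
from plan import *
A=[]
for n in("scene","side"):
    c=manip.capture(n); P=pts(c); A.append(P[c["range_z"]>0])
A=np.concatenate(A);S["hub"]={};S["th"]={}
for k,q in dict(a=(.626,-.028),b=(.524,-.028),c=(.524,-.128),d=(.626,-.128)).items():
    q=np.array(q)
    for _ in range(5):
        d=np.hypot(*(A[:,:2]-q).T); m=(d<.014)&(A[:,2]>.119)&(A[:,2]<.125)
        q=(A[m,:2].max(0)+A[m,:2].min(0))/2*.5+A[m,:2].mean(0)*.5
    d=A[:,:2]-q;r=np.hypot(*d.T); s=(r>.02)&(r<.085)&(A[:,2]>.112)&(A[:,2]<.12)
    v=d[s].mean(0); v/=np.hypot(*v); s2=s.copy(); s2[s]=np.abs(d[s]@[-v[1],v[0]])<.015
    l=cv2.fitLine(d[s2].astype(np.float32),cv2.DIST_HUBER,0,.01,.01).ravel()
    e=l[:2]*np.sign(l[:2]@v); off=l[2]*-e[1]+l[3]*e[0]
    S["hub"][k]=q.tolist();S["th"][k]=float(np.degrees(np.arctan2(e[1],e[0])))
    print(k,m.sum(),q.round(4),s2.sum(),round(S["th"][k],1),"line off",off.round(4),"tip r",r[s2].max().round(3))
s=manip.observe();S["cmd"]=[*s["eef_pos"],yaw()]; print(S["cmd"])
C=np.mean(list(S["hub"].values()),0); print("centre",C,np.array(S["hub"]["a"])-S["hub"]["c"],np.array(S["hub"]["b"])-S["hub"]["d"])
save()
E
```

```text
a 109 [ 0.6248 -0.0297] 224 116.7 line off -0.0004 tip r 0.079
b 102 [ 0.5249 -0.0284] 250 -172.3 line off -0.0003 tip r 0.081
c 132 [ 0.5236 -0.1284] 341 -86.2 line off 0.0012 tip r 0.08
d 127 [ 0.6243 -0.1295] 272 18.1 line off -0.0024 tip r 0.081
[np.float64(0.19744406803292522), np.float64(0.6975801703471086), np.float64(0.21862459963620368), np.float64(74.19922343294603)]
centre [ 0.5744011  -0.07900013] [0.10116708 0.09870778] [-0.09941396  0.10110333]
```

```bash
python3 - <<'E'
from plan import *
rows([pose('a',S["th"]["a"],.008,.17)])
rows([pose('a',S["th"]["a"],.008,.1)])
E
```

```text
[[[0.379, -0.7012, -0.0486], -0.528]]
[[[0.0, 0.0, -0.07], -0.0]]
```

Emit:
move_arm(moves=[[[0.03, -0.055, 0], -0.1], [[0.379, -0.7012, -0.0186], -0.528], [[0.379, -0.7012, -0.0186], -0.528], [[0.379, -0.7012, -0.0186], -0.528], [[0.379, -0.7012, -0.0186], -0.528], [[0.379, -0.7012, -0.0186], -0.528], [[0.379, -0.7012, -0.0186], -0.528], [[0.379, -0.7012, -0.0186], -0.528], [[0.379, -0.7012, -0.0186], -0.528], [[0.379, -0.7012, -0.0186], -0.528], [[0.379, -0.7012, -0.0186], -0.528], [[0.379, -0.7012, -0.0186], -0.528], [[0.379, -0.7012, -0.0186], -0.528], [[0.379, -0.7012, -0.0186], -0.528], [[0.379, -0.7012, -0.0486], -0.528], [[0.379, -0.7012, -0.0486], -0.528]], jaw=-1)

```text
t: 2.9
eef_pos: [0.5749, -0.0025, 0.1687]
tool_rot: [-0.002, 0.524, 0.851, -0.001]
force: [0.7, 0.1, 0.3]
gripper_width: 0.0005
gripper_force: 0.0
```

```bash
python3 - <<'E'
from plan import *
print(pose('a',S["th"]["a"],.008,.17)); report('a'); s=manip.observe(); print(s["gripper_width"],s["joint_positions"])
c=manip.capture("wrist"); cv2.imwrite("pics/w1.png",c["color"][...,::-1])
E
```

```text
[np.float64(0.5764620638551587), np.float64(-0.0035910115831644333), 0.17, 206.6522968926357]
t 2.9 p [ 0.5749 -0.0025  0.1687] yaw 26.7 F [0.69 0.14 0.3 ] th 127.0 arm 0.0521 T -0.031
0.0004709502937089274 [-0.2562584   0.49271686  0.23273032  2.00451361 -0.17792614  0.66701176
  0.55716648]
```

View pics/w1.png

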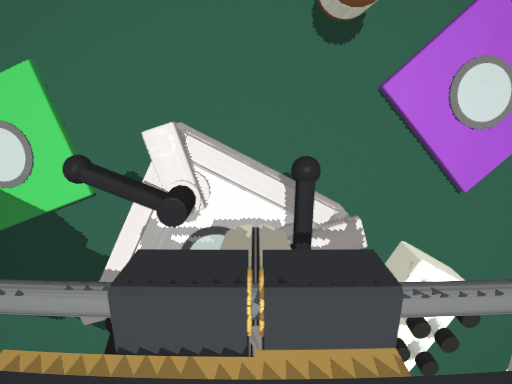

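Emit:
move_arm(moves=[[[0, 0, -0.03], 0], [[0, 0, -0.07], 0], [[0, 0, -0.07], 0]])

```text
t: 3.32
eef_pos: [0.5753, -0.0028, 0.0991]
tool_rot: [-0.001, 0.524, 0.851, -0.001]
force: [-0.4, -0.4, 0.1]
gripper_width: 0.0003
gripper_force: 0.0
```

```bash
cat >> plan.py <<'E'
def base():
    """average the free force as zero"""
    S["F0"]=np.mean([manip.observe()["force"] for _ in range(5)],0).tolist(); save(); print("F0",np.round(S["F0"],2))
E
sed -i 's/F=np.array(s\["force"\])$/F=np.array(s["force"])-S.get("F0",[0,0,0])/' plan.py
python3 - <<'E'
from plan import *
base(); report('a'); print(S["cmd"])
t=S["th"]["a"]; push('a',t+8,t-16,8)
E
```

```text
F0 [-0.44 -0.44  0.08]
t 3.325 p [ 0.5753 -0.0028  0.0991] yaw 26.7 F [-0.  0.  0.] th 126.9 arm 0.0516 T 0.0
[0.5764440680329252, -0.0036198296528914264, 0.10002459963620366, 26.679223432946024]
[[[0.0047, -0.0001, -0.0], 0.055], [[0.0062, 0.0022, -0.0], 0.022], [[0.0077, 0.0043, -0.0], -0.011], [[0.0093, 0.0064, -0.0], -0.045], [[0.0111, 0.0084, -0.0], -0.078], [[0.0129, 0.0103, -0.0], -0.111], [[0.0149, 0.0121, -0.0], -0.145], [[0.0169, 0.0138, -0.0], -0.178]]
```

Emit:
move_arm(moves=[[[0.0047, -0.0001, 0], 0.055], [[0.0062, 0.0022, 0], 0.022], [[0.0077, 0.0043, 0], -0.011], [[0.0093, 0.0064, 0], -0.045], [[0.0111, 0.0084, 0], -0.078], [[0.0129, 0.0103, 0], -0.111], [[0.0149, 0.0121, 0], -0.145], [[0.0169, 0.0138, 0], -0.178]])

```text
t: 4.32
eef_pos: [0.594, 0.0105, 0.1025]
tool_rot: [0.001, 0.639, 0.769, 0.001]
force: [-0.5, -1.7, 0.1]
gripper_width: 0.0006
gripper_force: 0.5
```

```bash
python3 - <<'E'
from plan import *
report('a')
t=S["th"]["a"]; push('a',t-16,t-31,5)
E
```

```text
t 4.325 p [0.594  0.0105 0.1025] yaw 10.6 F [-0.08 -1.3  -0.02] th 99.8 arm 0.0452 T 0.021
[[[0.0022, 0.0016, -0.0], -0.033], [[0.0044, 0.0031, -0.0], -0.067], [[0.0067, 0.0044, -0.0], -0.1], [[0.009, 0.0057, -0.0], -0.133], [[0.0114, 0.0068, -0.0], -0.167]]
```

Emit:
move_arm(moves=[[[0.0022, 0.0016, 0], -0.033], [[0.0044, 0.0031, 0], -0.067], [[0.0067, 0.0044, 0], -0.1], [[0.009, 0.0057, 0], -0.133], [[0.0114, 0.0068, 0], -0.167]])

```text
t: 4.95
eef_pos: [0.6053, 0.0175, 0.1025]
tool_rot: [0.0, 0.734, 0.679, 0.001]
force: [-0.4, -0.6, -0.0]
gripper_width: 0.0007
gripper_force: 0.5
```

```bash
python3 - <<'E'
from plan import *
report('a'); print(S["cmd"])
t=S["th"]["a"]; push('a',t-31,t-46,5)
c=manip.capture("scene"); cv2.imwrite("pics/c.png",cv2.resize(c["color"][130:370,60:380,::-1],(800,600)))
report('a')
E
```

```text
t 4.95 p [0.6053 0.0175 0.1025] yaw -4.4 F [-0.   -0.15 -0.08] th 85.1 arm 0.0458 T 0.0
[0.6047440680329252, 0.016980170347108574, 0.10002459963620366, -4.370776567053976]
[[[0.0025, 0.001, -0.0], -0.033], [[0.005, 0.0018, -0.0], -0.066], [[0.0076, 0.0026, -0.0], -0.1], [[0.0102, 0.0031, -0.0], -0.133], [[0.0128, 0.0036, -0.0], -0.166]]
t 5.0 p [0.6057 0.0178 0.1024] yaw -4.6 F [-0.42 -0.11  0.5 ] th 84.6 arm 0.0459 T 0.019
```

View pics/c.png

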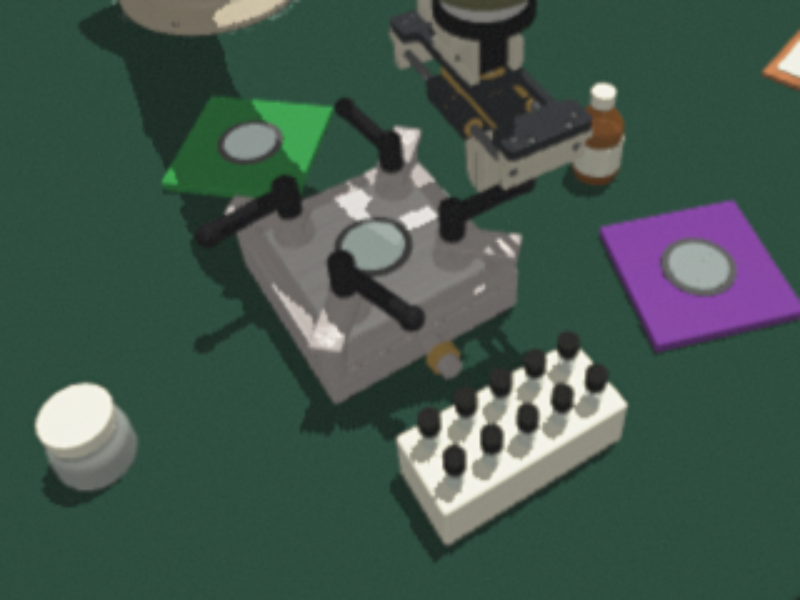

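Emit:
move_arm(moves=[[[0.0025, 0.001, 0], -0.033], [[0.005, 0.0018, 0], -0.066], [[0.0076, 0.0026, 0], -0.1], [[0.0102, 0.0031, 0], -0.133], [[0.0128, 0.0036, 0], -0.166]])

```text
t: 5.62
eef_pos: [0.618, 0.0213, 0.1021]
tool_rot: [-0.0, 0.816, 0.578, 0.001]
force: [-2.1, -1.0, 0.8]
gripper_width: 0.0001
gripper_force: 0.6
```

```bash
python3 - <<'E'
from plan import *
S["F0"]=[0,0,0]
report('a'); print(S["cmd"])
t=S["th"]["a"]; push('a',t-46,t-58,4)
E
```

```text
t 5.625 p [0.618  0.0213 0.1021] yaw -19.3 F [-2.09 -0.96  0.79] th 70.5 arm 0.0462 T 0.085
[0.6175440680329253, 0.020580170347108573, 0.10002459963620366, -19.310776567053978]
[[[0.0026, 0.0003, -0.0], -0.034], [[0.0053, 0.0005, -0.0], -0.067], [[0.0079, 0.0005, -0.0], -0.1], [[0.0106, 0.0004, -0.0], -0.134]]
```

Emit:
move_arm(moves=[[[0.0026, 0.0003, 0], -0.034], [[0.0053, 0.0005, 0], -0.067], [[0.0079, 0.0005, 0], -0.1], [[0.0106, 0.0004, 0], -0.134]])

```text
t: 6.12
eef_pos: [0.6285, 0.0218, 0.102]
tool_rot: [-0.0, 0.872, 0.49, 0.001]
force: [-1.0, 0.0, 0.6]
gripper_width: 0.0005
gripper_force: 0.6
```

```bash
python3 - <<'E'
from plan import *
report('a'); print(S["cmd"])
t=S["th"]["a"]; push('a',t-58,t-67,3)
E
```

```text
t 6.125 p [0.6285 0.0218 0.102 ] yaw -31.4 F [-1.01  0.03  0.6 ] th 58.8 arm 0.0464 T 0.044
[0.6281440680329253, 0.020980170347108574, 0.10002459963620366, -31.37077656705398]
[[[0.0026, -0.0002, -0.0], -0.033], [[0.0053, -0.0006, -0.0], -0.066], [[0.0079, -0.0011, -0.0], -0.1]]
```

Emit:
move_arm(moves=[[[0.0026, -0.0002, 0], -0.033], [[0.0053, -0.0006, 0], -0.066], [[0.0079, -0.0011, 0], -0.1]])

```text
t: 6.5
eef_pos: [0.6364, 0.0208, 0.102]
tool_rot: [-0.001, 0.908, 0.42, 0.001]
force: [-1.4, 0.0, 0.4]
gripper_width: 0.0003
gripper_force: 0.5
```

```bash
python3 - <<'E'
from plan import *
report('a')
t=S["th"]["a"]; push('a',t-67,t-79,4)
E
```

```text
t 6.5 p [0.6364 0.0208 0.102 ] yaw -40.4 F [-1.4   0.02  0.45] th 50.1 arm 0.0466 T 0.055
[[[0.0026, -0.0007, -0.0], -0.033], [[0.0051, -0.0015, -0.0], -0.066], [[0.0076, -0.0024, -0.0], -0.1], [[0.01, -0.0035, -0.0], -0.133]]
```

Emit:
move_arm(moves=[[[0.0026, -0.0007, 0], -0.033], [[0.0051, -0.0015, 0], -0.066], [[0.0076, -0.0024, 0], -0.1], [[0.01, -0.0035, 0], -0.133]])

```text
t: 7.0
eef_pos: [0.6463, 0.0176, 0.102]
tool_rot: [-0.001, 0.946, 0.323, 0.001]
force: [-1.7, 0.6, 0.4]
gripper_width: 0.0003
gripper_force: 0.8
```

```bash
python3 - <<'E'
from plan import *
report('a')
t=S["th"]["a"]; push('a',t-79,t-88,3)
E
```

```text
t 7.0 p [0.6463 0.0176 0.102 ] yaw -52.3 F [-1.71  0.65  0.42] th 38.6 arm 0.0467 T 0.079
[[[0.0024, -0.0011, -0.0], -0.033], [[0.0047, -0.0024, -0.0], -0.067], [[0.007, -0.0039, -0.0], -0.1]]
```

Emit:
move_arm(moves=[[[0.0024, -0.0011, 0], -0.033], [[0.0047, -0.0024, 0], -0.067], [[0.007, -0.0039, 0], -0.1]])

```text
t: 7.38
eef_pos: [0.6531, 0.0141, 0.102]
tool_rot: [-0.001, 0.969, 0.248, 0.0]
force: [-2.0, 1.3, 2.1]
gripper_width: 0.0008
gripper_force: 1.3
```

```bash
python3 - <<'E'
from plan import *
report('a')
t=S["th"]["a"]; push('a',t-88,t-94,2)
E
```

```text
t 7.375 p [0.6531 0.0141 0.102 ] yaw -61.3 F [-1.96  1.26  2.11] th 30.3 arm 0.0469 T 0.103
[[[0.0021, -0.0015, -0.0], -0.033], [[0.0042, -0.0031, -0.0], -0.067]]
```

Emit:
move_arm(moves=[[[0.0021, -0.0015, 0], -0.033], [[0.0042, -0.0031, 0], -0.067]])

```text
t: 7.62
eef_pos: [0.6572, 0.0113, 0.102]
tool_rot: [-0.002, 0.981, 0.197, 0.0]
force: [-2.6, 2.5, 2.5]
gripper_width: 0.0007
gripper_force: 1.6
```

```bash
python3 - <<'E'
from plan import *
report('a')
t=S["th"]["a"]; push('a',t-94,t-100,2)
E
```

```text
t 7.625 p [0.6572 0.0113 0.102 ] yaw -67.3 F [-2.61  2.51  2.53] th 24.9 arm 0.047 T 0.165
[[[0.002, -0.0018, -0.0], -0.033], [[0.0039, -0.0036, -0.0], -0.066]]
```

Emit:
move_arm(moves=[[[0.002, -0.0018, 0], -0.033], [[0.0039, -0.0036, 0], -0.066]])

```text
t: 7.88
eef_pos: [0.6611, 0.008, 0.102]
tool_rot: [-0.002, 0.989, 0.146, 0.0]
force: [-3.0, 3.8, 3.4]
gripper_width: 0.0005
gripper_force: 2.0
```

```bash
python3 - <<'E'
from plan import *
report('a')
S["end"]={"a":float(S["th"]["a"]-100)}
t=S["end"]["a"]
rows([pose('a',t+6,.005,.1),pose('a',t+6,.008,.16)])
tc=S["th"]["c"]
rows([pose('c',tc,.008,.16)]); rows([pose('c',tc,.008,.1)])
push('c',tc+6,tc-18,8)
E
```

```text
t 7.875 p [0.6611 0.008  0.102 ] yaw -73.3 F [-3.01  3.79  3.43] th 19.4 arm 0.0471 T 0.223
[[[-0.0058, 0.0082, -0.0], 0.066], [[-0.0069, 0.0109, 0.06], 0.066]]
[[[-0.0962, -0.1879, -0.0], 0.79]]
[[[-0.0, -0.0, -0.06], 0.0]]
[[[-0.0058, 0.0009, -0.0], 0.034], [[-0.008, -0.0005, -0.0], 0.0], [[-0.0103, -0.0018, -0.0], -0.033], [[-0.0127, -0.003, -0.0], -0.066], [[-0.0151, -0.0041, -0.0], -0.1], [[-0.0176, -0.0051, -0.0], -0.133], [[-0.0201, -0.0059, -0.0], -0.166], [[-0.0227, -0.0066, -0.0], -0.2]]
```

Emit:
move_arm(moves=[[[-0.0058, 0.0082, 0], 0.066], [[-0.0069, 0.0109, 0.06], 0.066], [[-0.0069, 0.0109, 0.06], 0.066], [[-0.1031, -0.177, 0.06], 0.856], [[-0.1031, -0.177, 0.06], 0.856], [[-0.1031, -0.177, 0.06], 0.856], [[-0.1031, -0.177, 0.06], 0.856], [[-0.1031, -0.177, 0.06], 0.856], [[-0.1031, -0.177, 0.06], 0.856], [[-0.1031, -0.177, 0.06], 0.856], [[-0.1031, -0.177, 0.06], 0.856], [[-0.1031, -0.177, 0.06], 0.856], [[-0.1031, -0.177, 0.0], 0.856], [[-0.1031, -0.177, 0.0], 0.856], [[-0.1031, -0.177, 0.0], 0.856]])

```text
t: 9.75
eef_pos: [0.5583, -0.1715, 0.101]
tool_rot: [0.0, 0.684, 0.729, -0.0]
force: [-0.5, -0.1, 0.3]
gripper_width: 0.0002
gripper_force: 0.0
```

```bash
python3 - <<'E'
from plan import *
report('c'); print(S["th"]["c"],pose('c',S["th"]["c"],.008,.1))
E
```

```text
t 9.75 p [ 0.5583 -0.1715  0.101 ] yaw 3.7 F [-0.52 -0.08  0.25] th -76.3 arm 0.0504 T -0.026
-86.23402755037712 [np.float64(0.5580214744230501), np.float64(-0.17122107993521885), 0.1, 3.765972449622879]
```

Emit:
move_arm(moves=[[[-0.0058, 0.0009, 0], 0.034], [[-0.008, -0.0005, 0], 0.0], [[-0.0103, -0.0018, 0], -0.033], [[-0.0127, -0.003, 0], -0.066], [[-0.0151, -0.0041, 0], -0.1], [[-0.0176, -0.0051, 0], -0.133], [[-0.0201, -0.0059, 0], -0.166], [[-0.0227, -0.0066, 0], -0.2]])

```text
t: 10.75
eef_pos: [0.5351, -0.1779, 0.1]
tool_rot: [-0.0, 0.791, 0.612, -0.0]
force: [1.4, 0.3, 1.6]
gripper_width: 0.0008
gripper_force: 0.6
```

```bash
python3 - <<'E'
from plan import *
report('c')
t=S["th"]["c"]; push('c',t-18,t-30,4)
E
```

```text
t 10.75 p [ 0.5351 -0.1779  0.1   ] yaw -14.5 F [1.36 0.29 1.59] th -104.5 arm 0.0454 T 0.06
[[[-0.0026, -0.0005, -0.0], -0.033], [[-0.0052, -0.0009, -0.0], -0.066], [[-0.0079, -0.0012, -0.0], -0.1], [[-0.0105, -0.0013, -0.0], -0.133]]
```

Emit:
move_arm(moves=[[[-0.0026, -0.0005, 0], -0.033], [[-0.0052, -0.0009, 0], -0.066], [[-0.0079, -0.0012, 0], -0.1], [[-0.0105, -0.0013, 0], -0.133]])

```text
t: 11.25
eef_pos: [0.5247, -0.1792, 0.1]
tool_rot: [0.0, 0.85, 0.527, -0.0]
force: [1.1, -0.2, 0.5]
gripper_width: 0.0008
gripper_force: 0.6
```

```bash
python3 - <<'E'
from plan import *
report('c')
t=S["th"]["c"]; push('c',t-30,t-42,4)
E
```

```text
t 11.25 p [ 0.5247 -0.1792  0.1   ] yaw -26.4 F [ 1.05 -0.24  0.54] th -116.4 arm 0.0454 T 0.049
[[[-0.0027, -0.0, -0.0], -0.033], [[-0.0053, 0.0001, -0.0], -0.067], [[-0.008, 0.0004, -0.0], -0.1], [[-0.0106, 0.0008, -0.0], -0.133]]
```

Emit:
move_arm(moves=[[[-0.0027, 0, 0], -0.033], [[-0.0053, 0.0001, 0], -0.067], [[-0.008, 0.0004, 0], -0.1], [[-0.0106, 0.0008, 0], -0.133]])

```text
t: 11.75
eef_pos: [0.5141, -0.1783, 0.1]
tool_rot: [0.0, 0.9, 0.435, -0.0]
force: [0.6, 0.0, 0.2]
gripper_width: -0.0
gripper_force: 0.6
```

```bash
python3 - <<'E'
from plan import *
report('c')
t=S["th"]["c"]; push('c',t-42,t-54,4)
E
```

```text
t 11.75 p [ 0.5141 -0.1783  0.1   ] yaw -38.4 F [0.65 0.01 0.21] th -128.4 arm 0.0454 T 0.025
[[[-0.0026, 0.0006, -0.0], -0.034], [[-0.0052, 0.0013, -0.0], -0.067], [[-0.0077, 0.0021, -0.0], -0.1], [[-0.0102, 0.0031, -0.0], -0.134]]
```

Emit:
move_arm(moves=[[[-0.0026, 0.0006, 0], -0.034], [[-0.0052, 0.0013, 0], -0.067], [[-0.0077, 0.0021, 0], -0.1], [[-0.0102, 0.0031, 0], -0.134]])

```text
t: 12.25
eef_pos: [0.5039, -0.1752, 0.1]
tool_rot: [0.0, 0.941, 0.338, 0.0]
force: [1.3, -1.1, 0.5]
gripper_width: 0.0006
gripper_force: 0.7
```

```bash
python3 - <<'E'
from plan import *
report('c')
t=S["th"]["c"]; push('c',t-54,t-66,4)
E
```

```text
t 12.25 p [ 0.5039 -0.1752  0.1   ] yaw -50.5 F [ 1.29 -1.07  0.52] th -140.4 arm 0.0455 T 0.076
[[[-0.0024, 0.0011, -0.0], -0.033], [[-0.0048, 0.0023, -0.0], -0.066], [[-0.0071, 0.0036, -0.0], -0.1], [[-0.0093, 0.0051, -0.0], -0.133]]
```

Emit:
move_arm(moves=[[[-0.0024, 0.0011, 0], -0.033], [[-0.0048, 0.0023, 0], -0.066], [[-0.0071, 0.0036, 0], -0.1], [[-0.0093, 0.0051, 0], -0.133]])

```text
t: 12.75
eef_pos: [0.4947, -0.1703, 0.1001]
tool_rot: [0.0, 0.971, 0.238, 0.0]
force: [1.1, -1.9, 0.0]
gripper_width: 0.0001
gripper_force: 1.4
```

```bash
python3 - <<'E'
from plan import *
report('c')
t=S["th"]["c"]; push('c',t-66,t-72,2)
E
```

```text
t 12.75 p [ 0.4947 -0.1703  0.1001] yaw -62.5 F [ 1.06 -1.87  0.04] th -152.1 arm 0.0455 T 0.097
[[[-0.0021, 0.0015, -0.0], -0.033], [[-0.0042, 0.0032, -0.0], -0.067]]
```

Emit:
move_arm(moves=[[[-0.0021, 0.0015, 0], -0.033], [[-0.0042, 0.0032, 0], -0.067]])

```text
t: 13.0
eef_pos: [0.4905, -0.1671, 0.1001]
tool_rot: [0.0, 0.982, 0.187, 0.0]
force: [1.8, -3.6, 0.4]
gripper_width: 0.0004
gripper_force: 1.9
```

```bash
python3 - <<'E'
from plan import *
report('c')
t=S["th"]["c"]; push('c',t-72,t-78,2)
E
```

```text
t 13.0 p [ 0.4905 -0.1671  0.1001] yaw -68.5 F [ 1.8  -3.63  0.38] th -158.1 arm 0.0456 T 0.184
[[[-0.002, 0.0018, -0.0], -0.033], [[-0.0038, 0.0037, -0.0], -0.066]]
```

Emit:
move_arm(moves=[[[-0.002, 0.0018, 0], -0.033], [[-0.0038, 0.0037, 0], -0.066]])

```text
t: 13.25
eef_pos: [0.4866, -0.1634, 0.1001]
tool_rot: [0.0, 0.991, 0.136, 0.0]
force: [0.7, -4.4, 0.8]
gripper_width: 0.0003
gripper_force: 2.3
```

```bash
python3 - <<'E'
from plan import *
report('c')
S["end"]["c"]=float(S["th"]["c"]-78)
t=S["end"]["c"]
rows([pose('c',t+6,.005,.1),pose('c',t+6,.008,.16)])
tc=S["th"]["b"]
rows([pose('b',tc,.008,.16)]); rows([pose('b',tc,.008,.1)])
print(S["cmd"])
push('b',tc+6,tc-18,8)
E
```

```text
t 13.25 p [ 0.4866 -0.1634  0.1001] yaw -74.4 F [ 0.75 -4.35  0.84] th -164.0 arm 0.0456 T 0.196
[[[0.0057, -0.0083, -0.0], 0.066], [[0.0068, -0.0111, 0.06], 0.066]]
[[[-0.009, 0.1087, -0.0], -0.156]]
[[[-0.0, -0.0, -0.06], 0.0]]
[np.float64(0.4845440680329253), np.float64(-0.06561982965289144), np.float64(0.10002459963620366), np.float64(-82.31077656705398)]
[[[0.0005, 0.0058, -0.0], 0.033], [[-0.0011, 0.0079, -0.0], 0.0], [[-0.0026, 0.0101, -0.0], -0.033], [[-0.004, 0.0124, -0.0], -0.067], [[-0.0052, 0.0147, -0.0], -0.1], [[-0.0063, 0.0172, -0.0], -0.133], [[-0.0073, 0.0196, -0.0], -0.167], [[-0.0081, 0.0221, -0.0], -0.2]]
```

Emit:
move_arm(moves=[[[0.0057, -0.0083, 0], 0.066], [[0.0068, -0.0111, 0.06], 0.066], [[0.0068, -0.0111, 0.06], 0.1], [[-0.0022, 0.0976, 0.06], 1], [[-0.0022, 0.0976, 0.06], 1], [[-0.0022, 0.0976, 0.06], 1], [[-0.0022, 0.0976, 0.06], 1], [[-0.0022, 0.0976, 0.06], 1], [[-0.0022, 0.0976, 0.06], 1], [[-0.0022, 0.0976, 0.06], 1], [[-0.0022, 0.0976, 0.06], 1]])

```text
t: 14.62
eef_pos: [0.4832, -0.0648, 0.1597]
tool_rot: [-0.001, 0.602, 0.799, -0.0]
force: [0.5, -0.3, -0.4]
gripper_width: 0.0003
gripper_force: 0.0
```

Emit:
move_arm(moves=[[[0, 0, 0], 0.91], [[0, 0, 0], 0.91], [[0, 0, 0], 0.91], [[0, 0, 0], 0.91], [[0, 0, 0], 0.91], [[0, 0, 0], 0.91], [[0, 0, 0], 0.91], [[0, 0, -0.03], 0.91], [[0, 0, -0.06], 0.91], [[0, 0, -0.06], 0.91]])

```text
t: 15.88
eef_pos: [0.4823, -0.0651, 0.0984]
tool_rot: [-0.003, -0.067, 0.998, 0.0]
force: [-1.2, 0.8, -0.0]
gripper_width: 0.0003
gripper_force: 0.0
```

```bash
python3 - <<'E'
from plan import *
report('b'); print(S["th"]["b"],pose('b',S["th"]["b"],.008,.1), manip.observe()["joint_positions"])
E
```

```text
t 15.875 p [ 0.4823 -0.0651  0.0984] yaw 97.7 F [-1.2   0.77 -0.04] th -164.0 arm 0.0514 T -0.061
-172.3081558727133 [np.float64(0.4844988715832246), np.float64(-0.06565486996125414), 0.1, -82.30815587271329] [ 0.06198206  0.5136199  -0.06187553  2.23679263  0.07715416  0.39898138
  1.64111623]
```

Good. Push b.

Emit:
move_arm(moves=[[[0.0005, 0.0058, 0], 0.033], [[-0.0011, 0.0079, 0], 0.0], [[-0.0026, 0.0101, 0], -0.033], [[-0.004, 0.0124, 0], -0.067], [[-0.0052, 0.0147, 0], -0.1], [[-0.0063, 0.0172, 0], -0.133], [[-0.0073, 0.0196, 0], -0.167], [[-0.0081, 0.0221, 0], -0.2]])

```text
t: 16.88
eef_pos: [0.4763, -0.0434, 0.1001]
tool_rot: [0.0, 0.092, 0.996, -0.0]
force: [-0.0, -0.8, 0.8]
gripper_width: 0.0004
gripper_force: 0.6
```

```bash
python3 - <<'E'
from plan import *
report('b')
t=S["th"]["b"]; push('b',t-18,t-30,4)
E
```

```text
t 16.875 p [ 0.4763 -0.0434  0.1001] yaw 79.5 F [-0.01 -0.81  0.76] th -190.4 arm 0.0454 T 0.037
[[[-0.0008, 0.0026, -0.0], -0.033], [[-0.0014, 0.0052, -0.0], -0.067], [[-0.0018, 0.0078, -0.0], -0.1], [[-0.0021, 0.0104, -0.0], -0.133]]
```

Emit:
move_arm(moves=[[[-0.0008, 0.0026, 0], -0.033], [[-0.0014, 0.0052, 0], -0.067], [[-0.0018, 0.0078, 0], -0.1], [[-0.0021, 0.0104, 0], -0.133]])

```text
t: 17.38
eef_pos: [0.4742, -0.0329, 0.1]
tool_rot: [-0.0, 0.195, 0.981, -0.0]
force: [0.2, -1.0, 1.4]
gripper_width: 0.0005
gripper_force: 0.6
```

```bash
python3 - <<'E'
from plan import *
report('b')
t=S["th"]["b"]; push('b',t-30,t-42,4)
E
```

```text
t 17.375 p [ 0.4742 -0.0329  0.1   ] yaw 67.5 F [ 0.15 -1.04  1.44] th -202.4 arm 0.0455 T 0.044
[[[-0.0002, 0.0027, -0.0], -0.034], [[-0.0002, 0.0054, -0.0], -0.067], [[-0.0001, 0.008, -0.0], -0.1], [[0.0001, 0.0107, -0.0], -0.134]]
```

Emit:
move_arm(moves=[[[-0.0002, 0.0027, 0], -0.034], [[-0.0002, 0.0054, 0], -0.067], [[-0.0001, 0.008, 0], -0.1], [[0.0001, 0.0107, 0], -0.134]])

```text
t: 17.88
eef_pos: [0.4743, -0.0222, 0.1]
tool_rot: [-0.0, 0.297, 0.955, -0.0]
force: [-0.8, -1.1, 0.9]
gripper_width: 0.0005
gripper_force: 0.6
```

```bash
python3 - <<'E'
from plan import *
report('b')
t=S["th"]["b"]; push('b',t-42,t-54,4)
E
```

```text
t 17.875 p [ 0.4743 -0.0222  0.1   ] yaw 55.5 F [-0.78 -1.15  0.95] th 145.5 arm 0.0456 T 0.063
[[[0.0004, 0.0026, -0.0], -0.033], [[0.0009, 0.0052, -0.0], -0.066], [[0.0016, 0.0078, -0.0], -0.1], [[0.0024, 0.0103, -0.0], -0.133]]
```

Emit:
move_arm(moves=[[[0.0004, 0.0026, 0], -0.033], [[0.0009, 0.0052, 0], -0.066], [[0.0016, 0.0078, 0], -0.1], [[0.0024, 0.0103, 0], -0.133]])

```text
t: 18.38
eef_pos: [0.4767, -0.0118, 0.1]
tool_rot: [-0.0, 0.395, 0.919, -0.0]
force: [-2.0, -0.2, 0.2]
gripper_width: 0.0005
gripper_force: 0.6
```

```bash
python3 - <<'E'
from plan import *
report('b')
t=S["th"]["b"]; push('b',t-54,t-66,4)
E
```

```text
t 18.375 p [ 0.4767 -0.0118  0.1   ] yaw 43.5 F [-1.99 -0.24  0.16] th 133.6 arm 0.0456 T 0.066
[[[0.0009, 0.0025, -0.0], -0.033], [[0.0019, 0.0049, -0.0], -0.067], [[0.0031, 0.0073, -0.0], -0.1], [[0.0044, 0.0096, -0.0], -0.133]]
```

Emit:
move_arm(moves=[[[0.0009, 0.0025, 0], -0.033], [[0.0019, 0.0049, 0], -0.067], [[0.0031, 0.0073, 0], -0.1], [[0.0044, 0.0096, 0], -0.133]])

```text
t: 18.88
eef_pos: [0.481, -0.0023, 0.1]
tool_rot: [-0.0, 0.488, 0.873, -0.0]
force: [-2.9, -0.4, 0.9]
gripper_width: 0.0005
gripper_force: 1.3
```

```bash
python3 - <<'E'
from plan import *
report('b')
t=S["th"]["b"]; push('b',t-66,t-75,3)
E
```

```text
t 18.875 p [ 0.481  -0.0023  0.1   ] yaw 31.5 F [-2.93 -0.37  0.86] th 121.8 arm 0.0458 T 0.114
[[[0.0014, 0.0023, -0.0], -0.034], [[0.0029, 0.0045, -0.0], -0.067], [[0.0046, 0.0066, -0.0], -0.1]]
```

Emit:
move_arm(moves=[[[0.0014, 0.0023, 0], -0.034], [[0.0029, 0.0045, 0], -0.067], [[0.0046, 0.0066, 0], -0.1]])

```text
t: 19.25
eef_pos: [0.4855, 0.0043, 0.1]
tool_rot: [-0.0, 0.555, 0.832, -0.0]
force: [-4.2, -0.6, 2.0]
gripper_width: 0.0005
gripper_force: 1.8
```

```bash
python3 - <<'E'
from plan import *
report('b')
t=S["th"]["b"]; push('b',t-75,t-78,1)
E
```

```text
t 19.25 p [0.4855 0.0043 0.1   ] yaw 22.5 F [-4.23 -0.63  2.03] th 112.9 arm 0.0459 T 0.182
[[[0.0017, 0.002, -0.0], -0.034]]
```

Emit:
move_arm(moves=[[[0.0017, 0.002, 0], -0.034]])

```text
t: 19.38
eef_pos: [0.4873, 0.0063, 0.1]
tool_rot: [-0.0, 0.577, 0.816, -0.0]
force: [-4.2, -0.7, 2.6]
gripper_width: 0.0003
gripper_force: 2.1
```

```bash
python3 - <<'E'
from plan import *
report('b')
S["cmd"][3]+=180
S["end"]["b"]=float(S["th"]["b"]-78)
t=S["end"]["b"]
rows([pose('b',t+6,.005,.1),pose('b',t+6,.008,.16)])
tc=S["th"]["d"]
rows([pose('d',tc,.008,.16)]); rows([pose('d',tc,.008,.1)])
print(S["cmd"])
push('d',tc+6,tc-18,8)
E
```

```text
t 19.375 p [0.4873 0.0063 0.1   ] yaw 19.5 F [-4.18 -0.66  2.62] th 109.9 arm 0.0459 T 0.184
[[[-0.0079, -0.0063, -0.0], 0.067], [[-0.0106, -0.0076, 0.06], 0.067]]
[[[0.1803, -0.0841, -0.0], 0.916]]
[[[0.0, 0.0, -0.06], -0.0]]
[np.float64(0.6572440680329253), np.float64(-0.08561982965289143), np.float64(0.10002459963620366), np.float64(108.12922343294602)]
[[[0.0006, -0.0058, -0.0], 0.033], [[0.0025, -0.0076, -0.0], -0.0], [[0.0044, -0.0095, -0.0], -0.034], [[0.0061, -0.0115, -0.0], -0.067], [[0.0078, -0.0136, -0.0], -0.1], [[0.0093, -0.0158, -0.0], -0.134], [[0.0107, -0.018, -0.0], -0.167], [[0.012, -0.0203, -0.0], -0.2]]
```

Emit:
move_arm(moves=[[[-0.0079, -0.0063, 0], 0.067], [[-0.0106, -0.0076, 0.06], 0.067], [[-0.0106, -0.0076, 0.06], 0.1], [[0.1697, -0.0917, 0.06], 0.983], [[0.1697, -0.0917, 0.06], 0.983], [[0.1697, -0.0917, 0.06], 0.983], [[0.1697, -0.0917, 0.06], 0.983], [[0.1697, -0.0917, 0.06], 0.983], [[0.1697, -0.0917, 0.06], 0.983], [[0.1697, -0.0917, 0.06], 0.983], [[0.1697, -0.0917, 0.06], 0.983], [[0.1697, -0.0917, 0.06], 0.983], [[0.1697, -0.0917, 0.06], 0.983], [[0.1697, -0.0917, 0.0], 0.983], [[0.1697, -0.0917, 0.0], 0.983], [[0.1697, -0.0917, 0.0], 0.983]])

```text
t: 21.38
eef_pos: [0.6578, -0.0856, 0.1011]
tool_rot: [0.0, -0.157, 0.988, -0.0]
force: [-0.1, -0.2, -0.1]
gripper_width: 0.0007
gripper_force: 0.0
```

```bash
python3 - <<'E'
from plan import *
report('d'); print(S["th"]["d"],pose('d',S["th"]["d"],.008,.1))
E
```

```text
t 21.375 p [ 0.6578 -0.0856  0.1011] yaw 108.1 F [-0.12 -0.19 -0.06] th 27.5 arm 0.0504 T -0.004
18.092284754812347 [np.float64(0.6572846281801407), np.float64(-0.08560135944062894), 0.1, 108.09228475481234]
```

Emit:
move_arm(moves=[[[0.0006, -0.0058, 0], 0.033], [[0.0025, -0.0076, 0], 0], [[0.0044, -0.0095, 0], -0.034], [[0.0061, -0.0115, 0], -0.067], [[0.0078, -0.0136, 0], -0.1], [[0.0093, -0.0158, 0], -0.134], [[0.0107, -0.018, 0], -0.167], [[0.012, -0.0203, 0], -0.2]])

```text
t: 22.38
eef_pos: [0.6695, -0.1059, 0.1]
tool_rot: [0.0, 0.001, 1.0, 0.0]
force: [0.7, 0.7, 2.0]
gripper_width: 0.0003
gripper_force: 0.6
```

```bash
python3 - <<'E'
from plan import *
report('d')
t=S["th"]["d"]; push('d',t-18,t-30,4)
E
```

```text
t 22.375 p [ 0.6695 -0.1059  0.1   ] yaw 89.9 F [0.69 0.71 2.03] th 0.1 arm 0.0456 T 0.028
[[[0.0012, -0.0024, -0.0], -0.034], [[0.0022, -0.0049, -0.0], -0.067], [[0.0031, -0.0074, -0.0], -0.1], [[0.0039, -0.0099, -0.0], -0.134]]
```

Emit:
move_arm(moves=[[[0.0012, -0.0024, 0], -0.034], [[0.0022, -0.0049, 0], -0.067], [[0.0031, -0.0074, 0], -0.1], [[0.0039, -0.0099, 0], -0.134]])

```text
t: 22.88
eef_pos: [0.6732, -0.116, 0.1]
tool_rot: [0.0, 0.106, 0.994, -0.0]
force: [0.8, 1.6, 1.5]
gripper_width: 0.0007
gripper_force: 0.6
```

```bash
python3 - <<'E'
from plan import *
report('d')
t=S["th"]["d"]; push('d',t-30,t-45,5)
E
```

```text
t 22.875 p [ 0.6732 -0.116   0.1   ] yaw 77.9 F [0.79 1.57 1.46] th -12.1 arm 0.0454 T 0.074
[[[0.0007, -0.0026, -0.0], -0.033], [[0.0012, -0.0052, -0.0], -0.066], [[0.0016, -0.0078, -0.0], -0.1], [[0.0018, -0.0105, -0.0], -0.133], [[0.0019, -0.0131, -0.0], -0.166]]
```

Emit:
move_arm(moves=[[[0.0007, -0.0026, 0], -0.033], [[0.0012, -0.0052, 0], -0.066], [[0.0016, -0.0078, 0], -0.1], [[0.0018, -0.0105, 0], -0.133], [[0.0019, -0.0131, 0], -0.166]])

```text
t: 23.5
eef_pos: [0.675, -0.1291, 0.1]
tool_rot: [-0.0, 0.234, 0.972, -0.0]
force: [0.8, 1.7, 0.4]
gripper_width: 0.0003
gripper_force: 0.6
```

```bash
python3 - <<'E'
from plan import *
report('d')
t=S["th"]["d"]; push('d',t-45,t-60,5)
E
```

```text
t 23.5 p [ 0.675  -0.1291  0.1   ] yaw 62.9 F [0.76 1.71 0.42] th -27.1 arm 0.0454 T 0.085
[[[-0.0, -0.0027, -0.0], -0.034], [[-0.0002, -0.0053, -0.0], -0.067], [[-0.0005, -0.008, -0.0], -0.1], [[-0.001, -0.0106, -0.0], -0.134], [[-0.0016, -0.0132, -0.0], -0.167]]
```

Emit:
move_arm(moves=[[[0, -0.0027, 0], -0.034], [[-0.0002, -0.0053, 0], -0.067], [[-0.0005, -0.008, 0], -0.1], [[-0.001, -0.0106, 0], -0.134], [[-0.0016, -0.0132, 0], -0.167]])

```text
t: 24.12
eef_pos: [0.6734, -0.1423, 0.1]
tool_rot: [0.0, 0.359, 0.933, -0.0]
force: [0.9, 1.1, 0.1]
gripper_width: 0.0008
gripper_force: 0.6
```

```bash
python3 - <<'E'
from plan import *
report('d')
t=S["th"]["d"]; push('d',t-60,t-69,3)
E
```

```text
t 24.125 p [ 0.6734 -0.1423  0.1   ] yaw 47.9 F [0.94 1.08 0.08] th -42.2 arm 0.0454 T 0.064
[[[-0.0007, -0.0025, -0.0], -0.033], [[-0.0015, -0.005, -0.0], -0.067], [[-0.0025, -0.0075, -0.0], -0.1]]
```

Emit:
move_arm(moves=[[[-0.0007, -0.0025, 0], -0.033], [[-0.0015, -0.005, 0], -0.067], [[-0.0025, -0.0075, 0], -0.1]])

```text
t: 24.5
eef_pos: [0.6709, -0.1497, 0.1]
tool_rot: [0.0, 0.431, 0.902, 0.0]
force: [0.8, 0.7, 0.2]
gripper_width: 0.0002
gripper_force: 0.7
```

```bash
python3 - <<'E'
from plan import *
report('d')
t=S["th"]["d"]; push('d',t-69,t-78,3)
E
```

```text
t 24.5 p [ 0.6709 -0.1497  0.1   ] yaw 38.9 F [0.82 0.74 0.22] th -51.0 arm 0.0454 T 0.05
[[[-0.0012, -0.0024, -0.0], -0.033], [[-0.0024, -0.0048, -0.0], -0.067], [[-0.0038, -0.0071, -0.0], -0.1]]
```

Emit:
move_arm(moves=[[[-0.0012, -0.0024, 0], -0.033], [[-0.0024, -0.0048, 0], -0.067], [[-0.0038, -0.0071, 0], -0.1]])

```text
t: 24.88
eef_pos: [0.6672, -0.1567, 0.1]
tool_rot: [0.0, 0.501, 0.866, 0.0]
force: [2.0, 1.1, 0.8]
gripper_width: 0.0008
gripper_force: 1.3
```

```bash
python3 - <<'E'
from plan import *
report('d')
t=S["th"]["d"]; push('d',t-78,t-87,3)
E
```

```text
t 24.875 p [ 0.6672 -0.1567  0.1   ] yaw 29.9 F [2.   1.13 0.78] th -59.8 arm 0.0455 T 0.103
[[[-0.0014, -0.0022, -0.0], -0.033], [[-0.003, -0.0043, -0.0], -0.067], [[-0.0047, -0.0063, -0.0], -0.1]]
```

Emit:
move_arm(moves=[[[-0.0014, -0.0022, 0], -0.033], [[-0.003, -0.0043, 0], -0.067], [[-0.0047, -0.0063, 0], -0.1], [[-0.0047, -0.0063, 0], -0.1], [[-0.0047, -0.0063, 0], -0.1], [[-0.0047, -0.0063, 0], -0.1]])

```text
t: 25.62
eef_pos: [0.6621, -0.1632, 0.1]
tool_rot: [-0.0, 0.566, 0.825, -0.0]
force: [0.7, 0.8, 1.2]
gripper_width: 0.0009
gripper_force: 0.5
```

```bash
python3 - <<'E'
from plan import *
report('d')
t=S["th"]["d"]; push('d',t-87,t-102,5)
E
```

```text
t 25.625 p [ 0.6621 -0.1632  0.1   ] yaw 21.1 F [0.72 0.83 1.16] th -69.3 arm 0.0453 T 0.046
[[[-0.0018, -0.002, -0.0], -0.033], [[-0.0037, -0.0038, -0.0], -0.067], [[-0.0057, -0.0056, -0.0], -0.1], [[-0.0078, -0.0072, -0.0], -0.133], [[-0.01, -0.0088, -0.0], -0.167]]
```

Emit:
move_arm(moves=[[[-0.0018, -0.002, 0], -0.033], [[-0.0037, -0.0038, 0], -0.067], [[-0.0057, -0.0056, 0], -0.1], [[-0.0078, -0.0072, 0], -0.133], [[-0.01, -0.0088, 0], -0.167]])

```text
t: 26.25
eef_pos: [0.653, -0.1718, 0.1002]
tool_rot: [0.001, 0.67, 0.742, 0.0]
force: [5.9, 1.4, -0.4]
gripper_width: 0.0006
gripper_force: 2.8
```

```bash
python3 - <<'E'
from plan import *
report('d')
t=S["th"]["d"]; push('d',t-102,t-108,2)
E
```

```text
t 26.25 p [ 0.653  -0.1718  0.1002] yaw 5.9 F [ 5.9   1.41 -0.37] th -83.1 arm 0.0458 T 0.278
[[[-0.0023, -0.0014, -0.0], -0.033], [[-0.0046, -0.0027, -0.0], -0.066]]
```

Emit:
move_arm(moves=[[[-0.0023, -0.0014, 0], -0.033], [[-0.0046, -0.0027, 0], -0.066]])

```text
t: 26.5
eef_pos: [0.6487, -0.1745, 0.1002]
tool_rot: [0.001, 0.707, 0.707, 0.0]
force: [6.0, 1.6, -1.1]
gripper_width: 0.0007
gripper_force: 3.1
```

```bash
python3 - <<'E'
from plan import *
report('d')
t=S["th"]["d"]; push('d',t-108,t-114,2)
E
```

```text
t 26.5 p [ 0.6487 -0.1745  0.1002] yaw -0.1 F [ 6.    1.57 -1.06] th -88.8 arm 0.0459 T 0.283
[[[-0.0024, -0.0011, -0.0], -0.034], [[-0.0048, -0.0022, -0.0], -0.067]]
```

Emit:
move_arm(moves=[[[-0.0024, -0.0011, 0], -0.034], [[-0.0048, -0.0022, 0], -0.067]])

```text
t: 26.75
eef_pos: [0.6442, -0.1768, 0.1003]
tool_rot: [0.001, 0.744, 0.669, 0.001]
force: [6.2, 1.3, -2.0]
gripper_width: 0.0005
gripper_force: 3.4
```

```bash
python3 - <<'E'
from plan import *
report('d')
t=S["th"]["d"]; push('d',t-114,t-120,2)
E
```

```text
t 26.75 p [ 0.6442 -0.1768  0.1003] yaw -6.1 F [ 6.18  1.31 -1.99] th -94.4 arm 0.046 T 0.287
[[[-0.0025, -0.0009, -0.0], -0.033], [[-0.005, -0.0017, -0.0], -0.067]]
```

Emit:
move_arm(moves=[[[-0.0025, -0.0009, 0], -0.033]])

```text
t: 26.88
eef_pos: [0.6418, -0.1779, 0.1003]
tool_rot: [0.001, 0.761, 0.649, 0.001]
force: [7.6, 1.7, -1.5]
gripper_width: 0.0004
gripper_force: 3.4
```

```bash
cat >> plan.py <<'E'
def edge(k):
    """lever angle and torque with contact at the outer edge of the finger's back"""
    s=manip.observe(); h=np.array(S["hub"][k]);F=np.array(s["force"])
    for y in (yaw()-90,yaw()+90):
        t=np.radians(y);e=np.array([np.cos(t),np.sin(t)]);d=np.array(s["eef_pos"])[:2]-h
        if d@e<0: continue
        c=d+.0075*e+.0175*np.array([e[1],-e[0]])
        print("edge th",round(np.degrees(np.arctan2(c[1],c[0])-np.arcsin(.006/np.hypot(*c))),1),"arm",np.hypot(*c).round(4),"T",round(c[0]*F[1]-c[1]*F[0],3),"Mz",np.round(s["ft_torque"],3),"gf",s["gripper_force"].round(2))
E
python3 - <<'E'
from plan import *
S["cmd"][:4]=[*np.array(S["cmd"][:3])-[.0025,.0008,0],S["cmd"][3]+.034*90]; save()
report('d'); edge('d'); print(S["cmd"])
E
```

```text
t 26.875 p [ 0.6418 -0.1779  0.1003] yaw -9.1 F [ 7.57  1.7  -1.55] th -97.3 arm 0.0461 T 0.35Traceback (most recent call last):
  File "<stdin>", line 3, in <module>
  File "plan.py", line 39, in edge
    print("edge th",round(np.degrees(np.arctan2(c[1],c[0])-np.arcsin(.006/np.hypot(*c))),1),"arm",np.hypot(*c).round(4),"T",round(c[0]*F[1]-c[1]*F[0],3),"Mz",np.round(s["ft_torque"],3),"gf",s["gripper_force"].round(2))
                                                                                                                                                                                              ^^^^^^^^^^^^^^^^^^^^^^^^
AttributeError: 'float' object has no attribute 'round'
```

```bash
sed -i 's/s\["gripper_force"\].round(2)/s["gripper_force"]/' plan.py
python3 - <<'E'
from plan import *
S["cmd"][:2]=(np.array(S["cmd"][:2])+[.005,.0016]).tolist(); save()
edge('d'); print(S["cmd"])
t=S["th"]["d"]-117; S["end"]["d"]=t
rows([pose('d',t+6,.005,.1),pose('d',t+6,.008,.16)])
tc=S["end"]["b"]
rows([pose('b',tc+4,.006,.16)]); rows([pose('b',tc+4,.006,.1)])
print(S["cmd"])
push('b',tc+3,tc-12,5)
E
```

```text
edge th -97.5 arm 0.053 T 0.4 Mz [ 0.132 -1.476  0.05 ] gf 3.374766873603221
[0.6405440680329253, -0.17761982965289147, 0.10002459963620366, -8.870776567053982]
[[[0.0099, 0.0017, -0.0], 0.066], [[0.0129, 0.0016, 0.06], 0.066]]
[[[-0.1737, 0.177, -0.0], 0.296]]
[[[0.0, -0.0, -0.06], -0.0]]
[np.float64(0.47974406803292535), np.float64(0.000980170347108511), np.float64(0.10002459963620366), np.float64(23.709223432946015)]
[[[0.0078, 0.0051, -0.0], -0.045], [[0.0097, 0.007, -0.0], -0.078], [[0.0117, 0.0088, -0.0], -0.111], [[0.0137, 0.0105, -0.0], -0.145], [[0.0158, 0.0121, -0.0], -0.178]]
```

Emit:
move_arm(moves=[[[0.0099, 0.0017, 0], 0.066], [[0.0129, 0.0016, 0.06], 0.066], [[0.0129, 0.0016, 0.06], 0.066], [[-0.1608, 0.1786, 0.06], 0.362], [[-0.1608, 0.1786, 0.06], 0.362], [[-0.1608, 0.1786, 0.06], 0.362], [[-0.1608, 0.1786, 0.06], 0.362], [[-0.1608, 0.1786, 0.06], 0.362], [[-0.1608, 0.1786, 0.06], 0.362], [[-0.1608, 0.1786, 0.06], 0.362], [[-0.1608, 0.1786, 0.0], 0.362], [[-0.1608, 0.1786, 0.0], 0.362], [[-0.1608, 0.1786, 0.0], 0.362]])

```text
t: 28.5
eef_pos: [0.4801, -0.0001, 0.1008]
tool_rot: [-0.0, 0.548, 0.837, -0.0]
force: [-0.2, 0.5, 0.2]
gripper_width: 0.0001
gripper_force: 0.0
```

Emit:
move_arm(moves=[[[0.0078, 0.0051, 0], -0.045], [[0.0097, 0.007, 0], -0.078], [[0.0117, 0.0088, 0], -0.111], [[0.0137, 0.0105, 0], -0.145], [[0.0158, 0.0121, 0], -0.178]])

```text
t: 29.12
eef_pos: [0.4945, 0.0129, 0.1006]
tool_rot: [-0.001, 0.659, 0.752, -0.0]
force: [-5.9, -2.5, 4.9]
gripper_width: 0.0006
gripper_force: 2.9
```

```bash
python3 - <<'E'
from plan import *
report('b'); edge('b')
t=S["end"]["b"]; push('b',t-12,t-20,3)
E
```

```text
t 29.125 p [0.4945 0.0129 0.1006] yaw 7.5 F [-5.9  -2.53  4.88] th 99.1 arm 0.046 T 0.294
edge th 98.9 arm 0.053 T 0.337 Mz [-0.716  1.152  0.023] gf 2.942288359918166
[[[0.002, 0.0013, -0.0], -0.03], [[0.004, 0.0025, -0.0], -0.059], [[0.0061, 0.0036, -0.0], -0.089]]
```

Emit:
move_arm(moves=[[[0.002, 0.0013, 0], -0.03], [[0.004, 0.0025, 0], -0.059], [[0.0061, 0.0036, 0], -0.089]])

```text
t: 29.5
eef_pos: [0.5, 0.0168, 0.1005]
tool_rot: [-0.001, 0.71, 0.704, -0.001]
force: [-6.6, -2.3, 5.2]
gripper_width: 0.0006
gripper_force: 3.5
```

```bash
python3 - <<'E'
from plan import *
report('b'); edge('b')
t=S["end"]["b"]; push('b',t-20,t-24,2)
E
```

```text
t 29.5 p [0.5    0.0168 0.1005] yaw -0.5 F [-6.59 -2.29  5.24] th 91.7 arm 0.0463 T 0.318
edge th 91.4 arm 0.0531 T 0.363 Mz [-0.48   1.427  0.002] gf 3.4535897261230275
[[[0.0016, 0.0008, -0.0], -0.022], [[0.0032, 0.0015, -0.0], -0.044]]
```

Emit:
move_arm(moves=[[[0.0016, 0.0008, 0], -0.022], [[0.0032, 0.0015, 0], -0.044]])

```text
t: 29.75
eef_pos: [0.503, 0.0183, 0.1005]
tool_rot: [-0.001, 0.734, 0.679, -0.001]
force: [-7.5, -1.5, 6.7]
gripper_width: 0.0007
gripper_force: 3.7
```

```bash
python3 - <<'E'
from plan import *
report('b'); edge('b')
t=S["end"]["b"]-24
rows([pose('b',t+6,.005,.1),pose('b',t+6,.008,.16)])
tc=S["end"]["a"]
rows([pose('a',tc+4,.006,.16)]); rows([pose('a',tc+4,.006,.1)])
print(S["cmd"])
push('a',tc+3,tc-12,5)
E
```

```text
t 29.75 p [0.503  0.0183 0.1005] yaw -4.4 F [-7.45 -1.45  6.74] th 88.0 arm 0.0463 T 0.35
edge th 87.6 arm 0.053 T 0.4 Mz [-0.411  1.58   0.044] gf 3.7355868285521865
[[[-0.0098, -0.0025, -0.0], 0.066], [[-0.0128, -0.0025, 0.06], 0.066]]
[[[0.1645, -0.0019, -0.0], -0.789]]
[[[-0.0, 0.0, -0.06], 0.0]]
[np.float64(0.6565440680329254), np.float64(0.013780170347108512), np.float64(0.10002459963620366), np.float64(-69.35077656705398)]
[[[0.0046, -0.008, -0.0], -0.044], [[0.0064, -0.01, -0.0], -0.078], [[0.0081, -0.012, -0.0], -0.111], [[0.0097, -0.0142, -0.0], -0.144], [[0.0112, -0.0164, -0.0], -0.178]]
```

Emit:
move_arm(moves=[[[-0.0098, -0.0025, 0], 0.066], [[-0.0128, -0.0025, 0.06], 0.066], [[-0.0128, -0.0025, 0.06], 0.066], [[0.1517, -0.0044, 0.06], -0.723], [[0.1517, -0.0044, 0.06], -0.723], [[0.1517, -0.0044, 0.06], -0.723], [[0.1517, -0.0044, 0.06], -0.723], [[0.1517, -0.0044, 0.06], -0.723], [[0.1517, -0.0044, 0.06], -0.723], [[0.1517, -0.0044, 0.06], -0.723], [[0.1517, -0.0044, 0.06], -0.723], [[0.1517, -0.0044, 0.0], -0.723], [[0.1517, -0.0044, 0.0], -0.723], [[0.1517, -0.0044, 0.0], -0.723]])

```text
t: 31.5
eef_pos: [0.6571, 0.0132, 0.1014]
tool_rot: [0.0, 0.984, 0.179, 0.0]
force: [-0.4, 0.6, 1.0]
gripper_width: 0.0006
gripper_force: 0.0
```

Emit:
move_arm(moves=[[[0.0046, -0.008, 0], -0.044], [[0.0064, -0.01, 0], -0.078], [[0.0081, -0.012, 0], -0.111], [[0.0097, -0.0142, 0], -0.144], [[0.0112, -0.0164, 0], -0.178]])

```text
t: 32.12
eef_pos: [0.6682, -0.0007, 0.1023]
tool_rot: [-0.002, 0.999, 0.041, 0.001]
force: [-2.0, 5.4, 0.7]
gripper_width: 0.0004
gripper_force: 3.0
```

```bash
python3 - <<'E'
from plan import *
report('a'); edge('a')
t=S["end"]["a"]; push('a',t-12,t-20,3)
E
```

```text
t 32.125 p [ 0.6682 -0.0007  0.1023] yaw -85.3 F [-2.    5.41  0.71] th 6.9 arm 0.047 T 0.269
edge th 6.6 arm 0.0537 T 0.307 Mz [1.195 0.662 0.022] gf 3.006032161647454
[[[0.0012, -0.002, -0.0], -0.029], [[0.0023, -0.0041, -0.0], -0.059], [[0.0034, -0.0062, -0.0], -0.089]]
```

Emit:
move_arm(moves=[[[0.0012, -0.002, 0], -0.029], [[0.0023, -0.0041, 0], -0.059], [[0.0034, -0.0062, 0], -0.089]])

```text
t: 32.5
eef_pos: [0.6717, -0.0064, 0.1023]
tool_rot: [-0.002, 1.0, -0.029, 0.0]
force: [-2.3, 6.3, 2.9]
gripper_width: 0.0007
gripper_force: 3.5
```

```bash
python3 - <<'E'
from plan import *
report('a'); edge('a')
t=S["end"]["a"]; push('a',t-20,t-24,2)
E
```

```text
t 32.5 p [ 0.6717 -0.0064  0.1023] yaw -93.3 F [-2.32  6.31  2.9 ] th -0.3 arm 0.0472 T 0.309
edge th -0.7 arm 0.0536 T 0.349 Mz [1.485 0.655 0.016] gf 3.5061707283603027
[[[0.0007, -0.0017, -0.0], -0.022], [[0.0013, -0.0033, -0.0], -0.044]]
```

Emit:
move_arm(moves=[[[0.0007, -0.0017, 0], -0.022], [[0.0013, -0.0033, 0], -0.044]])

```text
t: 32.75
eef_pos: [0.6731, -0.0096, 0.1023]
tool_rot: [-0.002, 0.998, -0.063, 0.0]
force: [-1.5, 7.1, 1.8]
gripper_width: 0.0003
gripper_force: 3.7
```

```bash
python3 - <<'E'
from plan import *
report('a'); edge('a')
t=S["end"]["a"]-24
rows([pose('a',t+6,.005,.1),pose('a',t+6,.008,.16)])
tc=S["end"]["c"]
rows([pose('c',tc+4,.006,.16)]); rows([pose('c',tc+4,.006,.1)])
print(S["cmd"])
push('c',tc+3,tc-12,5)
E
```

```text
t 32.75 p [ 0.6731 -0.0096  0.1023] yaw -97.3 F [-1.55  7.12  1.75] th -4.1 arm 0.0471 T 0.339
edge th -4.5 arm 0.0536 T 0.384 Mz [1.608 0.554 0.062] gf 3.6959546303842217
[[[-0.002, 0.0099, -0.0], 0.067], [[-0.0019, 0.0129, 0.06], 0.067]]
[[[-0.1793, -0.1721, -0.0], 0.234]]
[[[0.0, -0.0, -0.06], 0.0]]
[np.float64(0.4912440680329253), np.float64(-0.1713198296528915), np.float64(0.10002459963620366), np.float64(-70.25077656705398)]
[[[-0.0045, 0.0081, -0.0], -0.044], [[-0.0063, 0.0101, -0.0], -0.078], [[-0.008, 0.0121, -0.0], -0.111], [[-0.0095, 0.0143, -0.0], -0.144], [[-0.011, 0.0165, -0.0], -0.178]]
```

Emit:
move_arm(moves=[[[-0.002, 0.0099, 0], 0.067], [[-0.0019, 0.0129, 0.06], 0.067], [[-0.0019, 0.0129, 0.06], 0.067], [[-0.1812, -0.1592, 0.06], 0.301], [[-0.1812, -0.1592, 0.06], 0.301], [[-0.1812, -0.1592, 0.06], 0.301], [[-0.1812, -0.1592, 0.06], 0.301], [[-0.1812, -0.1592, 0.06], 0.301], [[-0.1812, -0.1592, 0.06], 0.301], [[-0.1812, -0.1592, 0.06], 0.301], [[-0.1812, -0.1592, 0.0], 0.301], [[-0.1812, -0.1592, 0.0], 0.301], [[-0.1812, -0.1592, 0.0], 0.301]])

```text
t: 34.38
eef_pos: [0.4916, -0.1716, 0.101]
tool_rot: [0.0, 0.985, 0.171, -0.0]
force: [0.6, -0.1, 0.1]
gripper_width: 0.0007
gripper_force: 0.0
```

Emit:
move_arm(moves=[[[-0.0045, 0.0081, 0], -0.044], [[-0.0063, 0.0101, 0], -0.078], [[-0.008, 0.0121, 0], -0.111], [[-0.0095, 0.0143, 0], -0.144], [[-0.011, 0.0165, 0], -0.178]])

```text
t: 35.0
eef_pos: [0.4816, -0.1569, 0.1022]
tool_rot: [0.002, 1.0, 0.031, 0.002]
force: [1.9, -6.0, -4.1]
gripper_width: 0.0004
gripper_force: 2.9
```

```bash
python3 - <<'E'
from plan import *
report('c'); edge('c')
t=S["end"]["c"]; push('c',t-12,t-20,3)
E
```

```text
t 35.0 p [ 0.4816 -0.1569  0.1022] yaw -86.4 F [ 1.92 -6.   -4.07] th -173.4 arm 0.0454 T 0.286
edge th -173.8 arm 0.0519 T 0.326 Mz [-1.443  0.06   0.041] gf 2.9356361445388757
[[[-0.0012, 0.0021, -0.0], -0.029], [[-0.0022, 0.0042, -0.0], -0.059], [[-0.0032, 0.0063, -0.0], -0.088]]
```

Emit:
move_arm(moves=[[[-0.0012, 0.0021, 0], -0.029], [[-0.0022, 0.0042, 0], -0.059], [[-0.0032, 0.0063, 0], -0.088]])

```text
t: 35.38
eef_pos: [0.4781, -0.1509, 0.1022]
tool_rot: [0.002, 0.999, -0.038, 0.002]
force: [-0.9, -8.2, -2.6]
gripper_width: 0.0008
gripper_force: 3.6
```

```bash
python3 - <<'E'
from plan import *
report('c'); edge('c')
t=S["end"]["c"]; push('c',t-20,t-24,2)
E
```

```text
t 35.375 p [ 0.4781 -0.1509  0.1022] yaw -94.3 F [-0.94 -8.19 -2.61] th -181.2 arm 0.0455 T 0.365
edge th -181.6 arm 0.0519 T 0.419 Mz [-1.685  0.331  0.022] gf 3.558674421510659
[[[-0.0007, 0.0017, -0.0], -0.023], [[-0.0013, 0.0033, -0.0], -0.045]]
```

Emit:
move_arm(moves=[[[-0.0007, 0.0017, 0], -0.023], [[0.002, -0.009, 0], 0.03], [[0.002, -0.012, 0], 0.03], [[0.002, -0.012, 0.06], 0.03], [[0.002, -0.012, 0.12], 0.03], [[0.002, -0.012, 0.12], 0.03], [[0.002, -0.012, 0.12], 0.03]])

```text
t: 36.25
eef_pos: [0.479, -0.1597, 0.2204]
tool_rot: [-0.001, 1.0, -0.013, 0.0]
force: [-0.3, -0.0, -0.2]
gripper_width: 0.0003
gripper_force: 0.0
```

```bash
python3 - <<'E'
from plan import *
print(manip.observe()["t"],np.round(manip.observe()["force"],2), np.abs(manip.observe()["qd"]).max())
A=[]
for n in("scene","side"):
    c=manip.capture(n); P=pts(c); A.append(P[c["range_z"]>0])
A=np.concatenate(A)
for k,q in S["hub"].items():
    d=A[:,:2]-q;r=np.hypot(*d.T); s=(r>.02)&(r<.085)&(A[:,2]>.112)&(A[:,2]<.12)
    v=np.median(d[s],0); print(k,s.sum(),np.degrees(np.arctan2(v[1],v[0])).round(1))
r=manip.hand_in(); print(r)
E
```

```text
36.25 [-0.34 -0.03 -0.2 ] 0.027139108979247782
a 215 -2.7
b 220 91.4
c 286 -177.9
d 335 -95.1
the job is handed in; nothing more can be done
None
```

I brought all four knobs snug (a, c, b, d; about 0.2 N m), then firm (d, b, a, c; about 0.38–0.42 N m by the wrist force), let go, and handed the job in at about 36 s; no verdict came back, and the clamp forces on the cover are inferred, not measured.

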